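# Reload a row of capped bottles from the drying tray into a caddy in reverse order

### The job

Move the four capped bottles from the white drying tray into the teal carrying caddy in reverse order: the bottle nearest the robot goes into the caddy's farthest pocket, the next one into the pocket before it, and so on, so that the farthest bottle ends in the caddy's nearest pocket. Keep every bottle upright throughout, and leave each one standing on the floor of its own pocket.

Things in the scene. Friction and masses are not known exactly. Their poses are not given: they have to be found in the camera images.
- tray: White drying tray, 268 x 70 mm, fixed, left or right of the robot. Four 62 mm square pockets along its x axis at x = -99, -33, 33, 99 mm, y = 0; floor 4 mm, wall tops 22 mm above the origin (centre of underside). x points away from the robot within 17 degrees: -99 is the pocket nearest the robot. Ledge 12 mm high, 28 mm wide along its +y side carries the tags.
- caddy: Teal caddy with a black tab at each end (to 156 mm from the middle), empty, fixed, on the other side. Four 62 mm square pockets along its x axis at x = -99, -33, 33, 99 mm, y = 0; floor 4 mm, wall tops 22 mm above the origin (centre of underside). x points away from the robot within 17 degrees: -99 is nearest the robot. Beaker, jar and basket on the table stand clear of the work.
- bottle_red: Loose pale yellow bottle with red cap and red waist band, 116 mm tall, 0.08 to 0.17 kg, upright in a tray pocket within 4 mm of its centre in x and y. Body 46 mm across up to 80 mm, shoulder, then cap 30 mm across from 90 to 116 mm above the foot: grip the cap from above, fingers across the row. Origin at the centre of its underside, z up; yaw arbitrary.
- tag_red: Flat red tag, 44 x 22 x 4 mm, fixed on the tray's ledge 49 mm to the +y side of the centre of the pocket where the red bottle starts; it marks that starting pocket. Origin at the centre of its underside, axes as the tray's.
- bottle_yellow: Loose pale yellow bottle with yellow cap and yellow waist band, 116 mm tall, 0.08 to 0.17 kg, upright in a tray pocket within 4 mm of its centre in x and y. Body 46 mm across up to 80 mm, shoulder, then cap 30 mm across from 90 to 116 mm above the foot: grip the cap from above, fingers across the row. Origin at the centre of its underside, z up; yaw arbitrary.
- tag_yellow: Flat yellow tag, 44 x 22 x 4 mm, fixed on the tray's ledge 49 mm to the +y side of the centre of the pocket where the yellow bottle starts; it marks that starting pocket. Origin at the centre of its underside, axes as the tray's.
- bottle_green: Loose pale yellow bottle with green cap and green waist band, 116 mm tall, 0.08 to 0.17 kg, upright in a tray pocket within 4 mm of its centre in x and y. Body 46 mm across up to 80 mm, shoulder, then cap 30 mm across from 90 to 116 mm above the foot: grip the cap from above, fingers across the row. Origin at the centre of its underside, z up; yaw arbitrary.
- tag_green: Flat green tag, 44 x 22 x 4 mm, fixed on the tray's ledge 49 mm to the +y side of the centre of the pocket where the green bottle starts; it marks that starting pocket. Origin at the centre of its underside, axes as the tray's.
- bottle_blue: Loose pale yellow bottle with blue cap and blue waist band, 116 mm tall, 0.08 to 0.17 kg, upright in a tray pocket within 4 mm of its centre in x and y. Body 46 mm across up to 80 mm, shoulder, then cap 30 mm across from 90 to 116 mm above the foot: grip the cap from above, fingers across the row. Origin at the centre of its underside, z up; yaw arbitrary.
- tag_blue: Flat blue tag, 44 x 22 x 4 mm, fixed on the tray's ledge 49 mm to the +y side of the centre of the pocket where the blue bottle starts; it marks that starting pocket. Origin at the centre of its underside, axes as the tray's.
Things that resemble listed ones, but are neither listed nor needed, are in the scene too. What is shaped like the bottle_green but orange or pink is not meant. Leave any orange or pink look-alike of the bottle_yellow alone.

How it is judged:
By the outcome, as a careful person would: the job done as asked, in the order asked, and still so for the second after the job is handed in, with the robot touching nothing.
It also fails if it takes over 102 s, if anything falls off the work surface, if the arm or the gripper's body presses on something with over 40 N, if the wrist force passes 120 N, or if a joint passes its speed limit or range.

### The arm

A 6-joint arm with a two-finger parallel gripper is mounted at the origin on the work surface. World frame = base frame: x ahead of the robot, y to its left, z up, the work surface at z = 0. Lengths are in mm, angles in rad, forces in N, time in s.
With the tool pointing down it reaches from about 275 to 825 mm from the base axis. Payload 5.2 kg.
Tool frame: the origin (TCP) lies at the very end of the fingers, on their centre line; the grasp point (between the pads) lies 19 mm behind it; z points along the fingers, y is the line along which they close (so a half turn about z gives the same grasp; the last joint's range is limited). The gripper opens to 93 mm and grips with 3 to 60 N. Pads are 15 mm wide; open, the fingers measure 128 mm over their backs; the gripper's body (75 mm by 188 mm) begins 65 mm behind the grasp point.
Start: joints at [0.938, 0.259, 1.535, -0, 1.348, -0.203], TCP at [229.158, 499.991, 218.653] pointing down, gripper open.
Joint ranges: [-3.14, 3.14], [-0.91, 2.08], [0.19, 2.58], [-1.22, 4.36], [0.22, 2.71], [-3.12, 3.12]. Speed limits (rad/s): [2.57, 2.57, 3.14, 3.14, 3.14, 3.14].

### API

Orientations are given as [roll, pitch, yaw] about the fixed x, y, z axes, in that order (R = Rz(yaw) Ry(pitch) Rx(roll)).
In Python, from bench import robot gives the robot as it stands. The module is installed in compiled form; this text tells all that it offers. Calls block until the motion is done:
- robot.move_ptp(position, orientation): joint-space move of the TCP to a pose.
- robot.move_linear(position, ori=None, speed=150, f_stop=None): straight line of the TCP; ori=None keeps the orientation; speed is the mean speed in mm/s. With f_stop (N) it stops when the force on the tool has changed by that much, and returns True; else False.
- robot.move_j(angles): joint-space move.
- robot.move_gripper(opening): opening from 0.0 (shut) to 1.0 (fully open); the grip force is fixed at half the most; returns when the fingers have stopped.
- robot.sleep(seconds).
- robot.inverse_kinematics(position, orientation): joint angles nearest the present ones, or None.
- robot.get_image(name): name is "side" or "top" or "wrist"; returns a dict with "img" (384x512x3 uint8, blue, green, red), "fovy" (degrees; the focal length in pixels is half the picture's height over the tangent of half this angle, whatever the lens; pixels are square), "cx", "cy" (the principal point, pixels), "eye" and "orientation" of the camera in the world. Camera axes: x right, y down, z forward; pixel columns grow to the right and rows downward; lengths in mm; the calibration is good to about 2 mm. The wrist camera is an equidistant fisheye: a pixel r from the principal point sees the ray r / f radians off the axis. A picture is of the moment at which its call begins. There is no depth.
A pose or a line that the arm cannot do raises robot.MotionError and nothing moves.
- robot.hand_in(): hands the job in; it is judged then, once.
Readings, each from a call of its own:
- robot.current_t(): time.
- robot.current_qpos(): joint angles.
- robot.current_joint_vel(): joint speeds.
- robot.current_joint_efforts(): joint torques, N m.
- robot.current_tcp_pos(): TCP position.
- robot.current_eef_rot(): TCP orientation.
- robot.current_contact_force(): force on the tool from outside, world axes, zero at the start.
- robot.current_ft_torque(): the same for the moment, N m.
- robot.current_gripper_width(): opening from 0.0 (shut) to 1.0 (fully open).
- robot.current_finger_force(): force on a finger pad.
Only numpy, scipy, OpenCV 4.12 (cv2) and the standard library are available. Lean on these libraries where they do the work, as an engineer would, in place of code of your own. Each camera call takes 0.05 s, during which the arm holds its last target. There are 200 camera calls.

## Working session

There is one attempt and no reset: what is moved stays moved. The work goes in short steps, each a Python script; the robot and the scene stay as the last script left them, time stands still between calls to the robot, and variables do not carry over. Pictures are saved under pics/ and viewed, at most 14 in all, crops included, and the job is handed in when it is done.

```bash
mkdir -p pics; python3 - <<'E'
from bench import robot
import cv2
for n in("top","side"):
    d=robot.get_image(n); cv2.imwrite(f"pics/{n}0.png",d["img"]); print(n,d["fovy"],d["cx"],d["cy"],d["eye"],d["orientation"])
print(robot.current_t(),robot.current_eef_rot())
E
```

```text
top 42.94438238548593 254.14426081237252 194.5857978171528 [ 499.45079977    1.34652947 1148.26146452] [-3.10811495 -0.00659403 -1.54887003]
side 43.906758289499706 264.17551789780674 196.14199127585283 [353.25583827 549.5343371  764.20881601] [-2.47459993 -0.00420393 -2.78455835]
0.1 [-3.13995251e+00 -3.12002563e-04  2.71180546e+00]
```

View pics/top0.png

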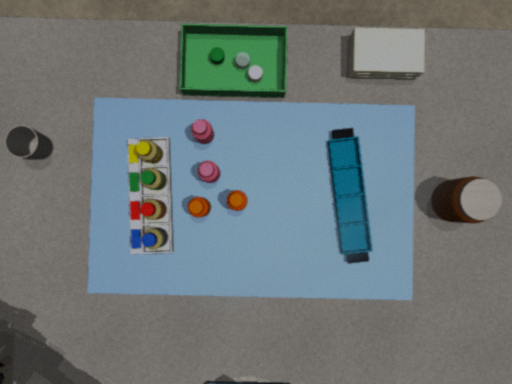

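View pics/side0.png

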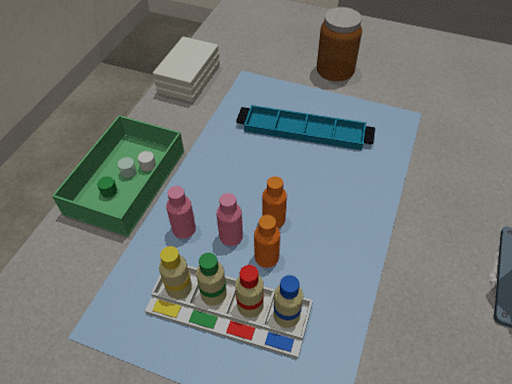

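```bash
cat > h.py <<'E'
import cv2, numpy as np
from scipy.spatial.transform import Rotation as R
def ray(d,uv):
    f=d["img"].shape[0]/2/np.tan(np.radians(d["fovy"])/2)
    v=np.array([(uv[0]-d["cx"])/f,(uv[1]-d["cy"])/f,1.])
    return np.array(d["eye"]),R.from_euler("xyz",d["orientation"]).apply(v)
def onz(d,uv,z):
    e,v=ray(d,uv); return e+v*(z-e[2])/v[2]
def tri(a,ua,b,ub):
    e1,v1=ray(a,ua); e2,v2=ray(b,ub)
    s=np.linalg.lstsq(np.c_[v1,-v2],e2-e1,rcond=None)[0]
    p,q=e1+s[0]*v1,e2+s[1]*v2
    return (p+q)/2,np.linalg.norm(p-q)
HUE=dict(red=(0,5),yellow=(25,33),green=(50,75),blue=(108,125),teal=(92,104))
def comps(img,c,smin=150,vmin=60,amin=15):
    h=cv2.cvtColor(img,cv2.COLOR_BGR2HSV); lo,hi=HUE[c]
    m=cv2.inRange(h,(lo,smin,vmin),(hi,255,255))
    if c=="red": m|=cv2.inRange(h,(176,smin,vmin),(180,255,255))
    n,l,s,ce=cv2.connectedComponentsWithStats(m)
    return [(s[i],ce[i].round(1),l==i) for i in range(1,n) if s[i][4]>=amin]
E
python3 - <<'E'
from h import *
for n in("top","side"):
    im=cv2.imread(f"pics/{n}0.png")
    for c in HUE:
        print(n,c,[(list(map(int,s)),list(map(float,ce))) for s,ce,_ in comps(im,c)])
t=cv2.imread("pics/top0.png"); s=cv2.imread("pics/side0.png")
a=cv2.resize(t[125:265,115:215],(400,560),interpolation=cv2.INTER_CUBIC)
b=cv2.resize(t[120:270,315:380],(243,560),interpolation=cv2.INTER_CUBIC)
cv2.imwrite("pics/c0.png",np.hstack([a,b]))
E
```

```text
top red [([131, 201, 24, 18, 311], [141.0, 209.4])]
top yellow [([129, 141, 22, 22, 308], [138.4, 150.5])]
top green [([209, 47, 16, 14, 180], [216.4, 53.6]), ([141, 171, 14, 13, 134], [147.2, 177.0]), ([130, 173, 8, 18, 131], [133.6, 181.5])]
top blue [([131, 230, 25, 18, 304], [142.0, 238.9])]
top teal [([328, 137, 44, 117, 3430], [349.4, 195.6])]
side red [([240, 265, 18, 23, 354], [248.5, 276.1]), ([237, 299, 26, 11, 96], [249.9, 305.1]), ([227, 321, 28, 19, 321], [240.4, 329.9])]
side yellow [([160, 247, 19, 16, 222], [169.0, 254.2]), ([153, 300, 28, 17, 256], [166.5, 308.7])]
side green [([98, 177, 16, 12, 148], [105.3, 182.5]), ([199, 253, 18, 16, 208], [207.4, 260.6]), ([189, 311, 28, 17, 264], [202.6, 318.8])]
side blue [([280, 276, 19, 23, 326], [289.0, 286.2]), ([275, 310, 25, 10, 72], [286.8, 315.8]), ([265, 332, 29, 19, 314], [279.0, 341.3])]
side teal [([244, 105, 122, 45, 2853], [305.9, 127.0])]
```

View pics/c0.png

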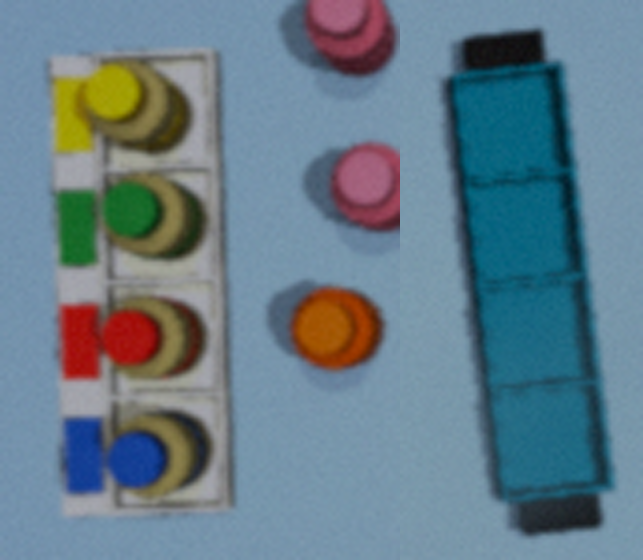

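```bash
cat > meas.py <<'E'
from h import *
from bench import robot
T=robot.get_image("top");S=robot.get_image("side")
sc=4
for c in("blue","red","green","yellow"):
    m=cv2.resize(T["img"],None,fx=sc,fy=sc,interpolation=cv2.INTER_CUBIC)
    best=max((x for x in comps(m,c,amin=300) if x[1][0]<180*sc and x[1][1]>120*sc),key=lambda x:x[0][4]+1000*x[1][0]*("green"==c))
    dt=cv2.distanceTransform(best[2].astype(np.uint8),cv2.DIST_L2,5)
    r=dt.max(); ys,xs=np.where(dt>r-1); u=(np.array([xs.mean(),ys.mean()])+.5)/sc-.5
    cs=min((x for x in comps(S["img"],c) if x[1][0]>150),key=lambda x:x[1][1]); b=cs[0]
    us=(b[0]+(b[2]-1)/2, b[1]+9*1.0)
    ts=[x for x in comps(S["img"],c) if x[1][0]>150][-1][1]
    p,g=tri(T,u,S,us)
    print(c,u.round(1),round(r/sc,1),"top@120",onz(T,u,120)[:2].round(1),"side cap@107",onz(S,cs[1],107)[:2].round(1),"tri",p.round(1),round(g,1),"tag side@16",onz(S,ts,16)[:2].round(1))
for n,d in(("top",T),("side",S)):
    k=max(comps(d["img"],"teal",vmin=40),key=lambda x:x[0][4])
    ct=max(cv2.findContours(k[2].astype(np.uint8),0,2)[0],key=len)[:,0]
    for z in(22,):
        P=np.array([onz(d,q,z)[:2] for q in ct],np.float32)
        r=cv2.minAreaRect(P); print(n,z,r,cv2.boxPoints(r).round(1).tolist())
    h=cv2.cvtColor(d["img"],cv2.COLOR_BGR2HSV); x0,y0,w,hh=k[0][:4]
    bm=np.zeros(h.shape[:2],np.uint8); sl=np.s_[y0-14:y0+hh+14,x0-14:x0+w+14]; bm[sl]=(h[sl][...,2]<50)&(h[sl][...,1]<200)
    N,l,s,ce=cv2.connectedComponentsWithStats(bm)
    for i in range(1,N):
        if s[i][4]>40: print("  tab",s[i][4],ce[i].round(1),onz(d,ce[i],15)[:2].round(1))
print(robot.current_t())
E
python3 meas.py
```

```text
blue [148.6 239.4] 6.5 top@120 [435.1 214.6] side cap@107 [434.5 214.8] tri [434.6 216.  113.5] 0.1 tag side@16 [429.8 267.4]
red [147.  208.9] 6.6 top@120 [498.8 219.9] side cap@107 [499.  220.3] tri [498.7 220.9 115.2] 0.2 tag side@16 [495.2 271.3]
green [147.2 177. ] 6.2 top@120 [566.1 221.5] side cap@107 [570.1 217.1] tri [566.7 222.9 113.6] 0.4 tag side@16 [561.  275.4]
yellow [142.8 147.9] 6.8 top@120 [627.4 232.5] side cap@107 [632.3 228.9] tri [628.4 234.1 113.1] 0.4 tag side@16 [625.9 280.3]
top 22 ((541.94287109375, -225.21987915039062), (270.3717346191406, 71.69779968261719), 7.74440860748291) [[403.20001220703125, -207.89999389648438], [412.79998779296875, -279.0], [680.7000122070312, -242.5], [671.0999755859375, -171.5]]
  tab 158 [342.1 133.1] [ 685.7 -207.5]
  tab 94 [359.9 257.7] [ 396.8 -253.4]
side 22 ((540.6947631835938, -217.18136596679688), (269.09228515625, 88.00300598144531), 7.887208461761475) [[401.3999938964844, -192.10000610351562], [413.5, -279.20001220703125], [680.0, -242.3000030517578], [667.9000244140625, -155.10000610351562]]
  tab 115 [242.5 114.7] [ 687.1 -211.1]
  tab 131 [369.  134.7] [ 398.6 -250.1]
0.2
```

```bash
cat > go.py <<'E'
from h import *
from bench import robot
B=dict(blue=(434.8,215.1),red=(498.8,220.3),green=(566.5,221.8),yellow=(628.2,232.5))
SLOT=dict(blue=99,red=33,green=-33,yellow=-99)
C=np.array([541.5,-227.0]); A=np.radians(7.8); TA=np.radians(3.8); UP=255
def move(c,first=False):
    yt,yc=[np.pi,0,np.pi+TA-2*np.pi],[np.pi,0,np.pi+A-2*np.pi]
    b=B[c]; p=C+SLOT[c]*np.array([np.cos(A),np.sin(A)])
    robot.move_gripper(1.0)
    if first: robot.move_ptp([*b,UP],yt)
    else: robot.move_linear([*b,UP],yt,speed=250)
    robot.move_linear([*b,125],speed=200); 
    s=robot.move_linear([*b,97],speed=60,f_stop=8)
    robot.move_gripper(0.0)
    print(c,"stop",s,"w",robot.current_gripper_width(),"F",robot.current_finger_force())
    robot.move_linear([*b,UP],speed=150)
    robot.move_linear([*p,UP],yc,speed=200)
    w=robot.current_gripper_width(); print("w carry",w)
    if not .25<w<.4: raise SystemExit("lost")
    robot.move_linear([*p,112],speed=150)
    s=robot.move_linear([*p,92],speed=30,f_stop=5)
    print("placed stop",s,np.round(robot.current_tcp_pos(),1),np.round(robot.current_contact_force(),1))
    robot.move_gripper(0.75); robot.move_linear([*p,UP],speed=200)
    print("t",robot.current_t(),"q",np.round(robot.current_qpos(),2))
E
python3 - <<'E'
from go import *
move("blue",True)
for n in("top","side"): cv2.imwrite(f"pics/{n}1.png",robot.get_image(n)["img"])
d=robot.get_image("wrist"); cv2.imwrite("pics/w1.png",d["img"])
E
```

```text
blue stop False w 0.31860511552625365 F 29.95070904493332
w carry 0.31720837917198497
placed stop True [ 639.5 -213.1   96.5] [0.4 0.6 2.5]
t 11.2833 q [-0.49  0.47  1.14  0.    1.53 -2.19]
```

View pics/side1.png

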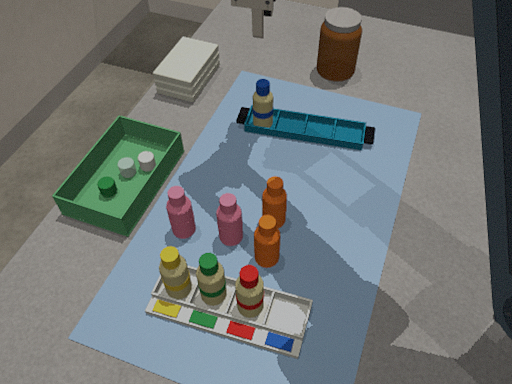

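View pics/w1.png

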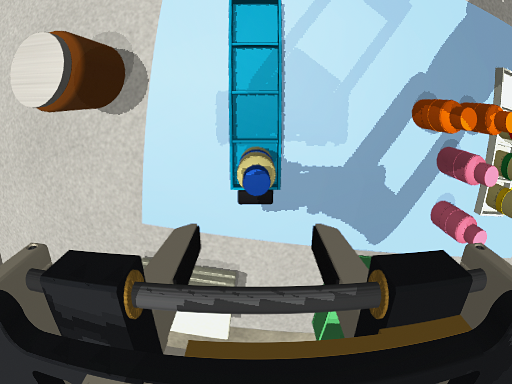

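Side view: blue stands at (263,105) in the far caddy pocket, with the other bottles untouched. Wrist view: its cap at (257,180) is centred between the caddy walls (232 to 282). The placing stopped at floor height, so I'm continuing.

```bash
python3 - <<'E'
from go import *
for c in("red","green","yellow"): move(c)
robot.move_ptp([400,0,300],[np.pi,0,np.pi-.01])
for n in("top","side"): cv2.imwrite(f"pics/{n}2.png",robot.get_image(n)["img"])
print(robot.current_t())
E
```

```text
red stop False w 0.3135800776621185 F 29.958673417568207
w carry 0.3163251817103344
placed stop True [ 574.1 -222.1   96.4] [-0.1  0.7  1.5]
t 23.4333 q [-0.55  0.36  1.31  0.    1.48 -2.26]
green stop False w 0.31887072851971093 F 29.941884577274323
w carry 0.3193100595684833
placed stop True [ 508.7 -231.    96.4] [0.5 0.7 2.4]
t 35.4167 q [-0.63  0.26  1.45  0.    1.44 -2.33]
yellow stop False w 0.3159319775909753 F 29.937682449817657
w carry 0.31556313811957615
placed stop True [ 443.4 -240.    96.4] [0.3 1.5 4.1]
t 47.8083 q [-0.72  0.15  1.58  0.    1.41 -2.43]
48.8833
```

View pics/side2.png

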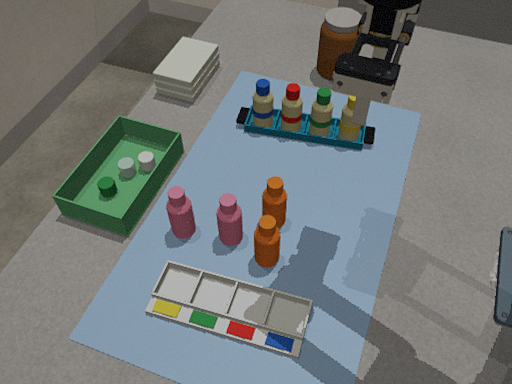

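View pics/top2.png

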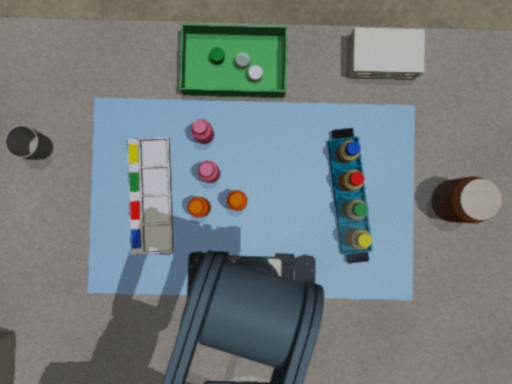

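The top view shows blue (353,148), red (357,179), green (361,210) and yellow (364,241) upright in the caddy from far to near. The tray is empty and the look-alikes haven't moved.

```bash
python3 -c "
from bench import robot
print(robot.hand_in())"
```

```text
the job is handed in; nothing more can be done
None
```

The job is handed in at about 49 s of the 102 s limit: all four bottles stand upright in the caddy in reverse order (blue farthest, then red, green, yellow nearest), and nothing else was moved.

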